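# Raise the dock barrier and push the sample carrier home

### The job

Push the counterweighted barrier bar of the sample dock up past its balance point so that it stays raised by itself. Then push the sample carrier along its lane, under the raised bar, until it is fully home against the back stop, and draw back. Only push with the fingers: do not pick up or lift the carrier, and leave the cups, bottles and other things around alone.

Things in the scene. Friction and masses are not known exactly. Their poses are not given: they have to be found in the camera images.
- dock: Fixed sample dock: base plate 8 mm thick, a lane along its x between two low rails (80 mm clear, tops 22 mm above the table), ending at a 62 mm tall steel back stop before a low black box (85 mm tall). Origin: on the table, lane centre, straight below the lowered bar; x along the lane to the stop, y left across it. The lane runs from x = -150 to +105 mm. Posts (x = 0): rest post at y = -64, pivot post at y = +110 mm.
- bar_pivot (a point): Pivot axis of the counterweighted barrier bar, 100 mm above the table at dock y = +110 mm, between two 112 mm tall cheeks. The axis lies along dock x.
- bar_end (a point): Free end of the barrier bar, on its centre line, 235 mm from the pivot. Lowered, the bar lies level across the lane along dock -y: 14 mm wide, 16 mm thick (the last 12 mm is a rubber end 20 mm thick), its underside 92 mm above the table. Its last 50 mm, beyond the 10 mm thick rest post, is free underneath down to the table.
- barrier (a joint): Angle of the bar: 0 = lowered, level; grows as the free end rises and swings over towards dock +y; upper stop 1.48 (nearly upright, end 335 mm above the table). A steel disc, 58 mm across, on a crank 64 mm above and 20 mm behind the pivot makes it fall back below about 0.9 rad, and above that fall gently on to the upper stop and stay. Pushing up near the end takes 1 to 3 N.
- carrier_mid (a point): Centre of the carrier's block (38 mm above the table in the lane). The carrier: loose black plastic block 70 x 70 x 60 mm with a steel canister fixed on top (54 mm across, to 112 mm above the table: too tall to pass the lowered bar), 0.3 to 0.65 kg. It starts in the lane before the bar, square to it, 5 mm play to each rail. Home against the stop this point is at dock x = +70 mm.
- stop_face (a point): Middle of the face of the back stop, 30 mm above the table, at dock x = +105 mm; the face looks to dock -x.
- red_cup: Bystander, to be left alone: open metal cup, 72 mm across, 85 mm tall. Origin: its middle, on the underside.
- steel_cup: Bystander, to be left alone: small open steel cup, 56 mm across, 65 mm tall. Origin: its middle, on the underside.
- gel_bottle: Bystander, to be left alone: clear bottle with a cap, 52 mm across, 130 mm tall. Origin: its middle, on the underside.
- white_jar: Bystander, to be left alone: white screw-top jar, 72 mm across, 120 mm tall. Origin: its middle, on the underside.
- tissue_box: Bystander, to be left alone: cardboard tissue box 120 x 230 x 80 mm. Origin: its middle, on the underside.
- marker: Bystander, to be left alone: marker pen lying flat, 16 mm thick, about 130 mm long. Origin: its middle.
- weight_can: Bystander, to be left alone: small steel cylinder, 40 mm across, 50 mm tall. Origin: its middle, on the underside.
- carrier: The carrier as a body; origin at the centre of its underside, axes along its sides, z up.
Mind the look-alikes: they are no part of the job. What is shaped like the carrier but green, orange or turquoise is not meant.

How it is judged:
On the way, in this order (a step that is already met when the one before it is completed fails the run):
1. the barrier bar stands raised by itself, untouched, with the carrier still in front of it (value of joint barrier above 1.3 rad and contact force between the fingers and barrier below 0.1 N and x of carrier_mid in the frame of dock below 0 m), for 0.3 s.
2. the carrier is home against the back stop (x of carrier_mid in the frame of dock above 0.064 m and y of carrier_mid in the frame of dock between -0.012 and 0.012 m and angle between carrier_mid's own z axis and vertical below 0.08 rad and height (world z) of carrier_mid below 0.043 m), for 0.2 s.
At the end, for the whole second after the job is handed in: The bar stands raised by itself (joint above 1.3 rad, at rest), and the carrier stands upright in the lane, within 6 mm of the back stop, at rest and released (all of step 2 and value of joint barrier above 1.3 rad and contact force between the fingers and barrier below 0.1 N and velocity of joint barrier between -0.1 and 0.1 rad/s and linear speed of carrier below 0.02 m/s); the robot touches nothing.
It fails at once if the carrier is lifted more than 10 mm or tipped over (height (world z) of carrier_mid above 0.048 m or angle between carrier_mid's own z axis and vertical above 0.3 rad).
It fails at once if a bystander (cup, bottle, jar, box, marker or can) is moved by more than 30 mm (distance of any of red_cup, steel_cup, gel_bottle, white_jar, tissue_box, marker, weight_can from where it was at the start of the episode above 0.03 m).
It also fails if it takes over 58 s, if anything falls off the work surface, if the arm or the gripper's body presses on something with over 40 N, if the wrist force passes 120 N, or if a joint passes its speed limit or range.

### The arm

A 6-joint arm with a two-finger parallel gripper is mounted at the origin on the work surface. World frame = base frame: x ahead of the robot, y to its left, z up, the work surface at z = 0. Lengths are in m, angles in rad, forces in N, time in s.
With the tool pointing down it reaches from about 0.25 to 0.725 m from the base axis. Payload 4 kg.
Tool frame: the origin (TCP) lies midway between the tips of the shut fingers; the grasp point (between the pads) lies 19 mm behind it; z points along the fingers, y is the line along which they close (so a half turn about z gives the same grasp; the last joint's range is limited). The gripper opens to 85 mm and grips with 20 to 120 N. Pads are 22 mm wide; open, the fingers measure 114 mm over their backs; the gripper's body (76 mm by 85 mm) begins 54 mm behind the grasp point. The pads swing forward as they close: fully open they stand 13 mm farther back than shut.
Start: joints at [-1.142, 0.241, 0.005, 1.335, 0, 1.571], TCP at [0.208, -0.455, 0.196] pointing down, gripper open.
Joint ranges: [-2.72, 2.72], [-1.05, 1.87], [-1.09, 1.28], [-1.99, 2.15], [-1.42, 1.44], [-3.14, 3.14]. Speed limits (rad/s): [2.79, 2.79, 3.14, 3.14, 3.14, 3.14].

### API

Orientations are given as a unit quaternion [x, y, z, w].
In Python, from workcell import monitor, vision, job gives the robot as it stands.
- The arm moves only by the tool move_arm, never from a script. Its argument "moves" is a list that holds one entry, the list of rows, each a list of 5 numbers: the shift along the world's x, y, z in m, then the turn about the world's z in degrees, then the opening in per cent of the stroke, from 0 (shut) to 100 (fully open). In form: [[[x, y, z, turn, gripper], ...]]. A call has 1 to 5 rows; each row is the pose to reach, as a shift and turn from the pose commanded when the call began; what a row does not reach only later rows make up. A row lasts 1/8 s, in which the tool goes at most 62.5 mm and 10.7 degrees, less where a joint would pass 70% of its speed; a pose out of reach is approached as far as the arm can. A call with a gripper value outside its range is refused whole. The fingers move at their own pace and stop on an object; the grip force is fixed at half the most. Time passes only in rows, so rows that repeat a pose let the fingers close. It gives the time, the measured TCP pose, the force, the opening and the grip force at its end, in the units of the state.
- monitor.get_obs(): the state, without advancing time (a new reading comes with each control period).
- vision.camera(name): name is "scene" or "top" or "wrist"; returns a dict with "color" (384x512x3 uint8, red, green, blue), "camera_matrix" (3x3 intrinsics, pixels), "eye" and "attitude" of the camera in the world; the wrist camera has in their place "hand_eye" (4x4, takes a point from camera to tool coordinates, whose origin is the TCP and whose axes are the flange's). Camera axes: x right, y up, looking along -z (the intrinsics and any distortion apply to the point x, -y, -z); pixel columns grow to the right and rows downward; lengths in m; the calibration is good to about 2 mm. A picture is of the moment at which its call begins: read the wrist's pose just before it. There is no depth.
- job.job_done(): hands the job in; it is judged then, once.
The state is a dict: "clock": time; "joint_pos": joint angles; "joint_vel": joint speeds; "tau": joint torques, N m; "eef_pos": TCP position; "tool_rot": TCP orientation; "ft_force": force on the tool from outside, world axes, zero at the start; "ft_torque": the same for the moment, N m; "grip_width": finger opening in m; "grasp_force": force on a finger pad.
Only numpy, scipy, OpenCV 4.12 (cv2) and the standard library are available. Lean on these libraries where they do the work, as an engineer would, in place of code of your own. Each camera call takes 0.05 s, during which the arm holds its last target. There are 200 camera calls.

## Working session

There is one attempt and no reset: what is moved stays moved. The work goes in short steps, Python scripts to look and compute and a tool call to move; the robot and the scene stay as the last step left them, time stands still between calls to the robot, and variables do not carry over. Pictures are saved under pics/ and viewed, at most 12 in all, crops included, and the job is handed in when it is done.

Besides the shell and the picture viewer there is one more tool, called after "Request:" as name(argument=value, ...), one argument or row to a line, values as JSON. move_arm: Moves the arm, as the interface text tells. Its arguments: {"type":"object","properties":{"moves":{"type":"array","items":{"type":"array","items":{"type":"array","items":{"type":"number"}}}}},"required":["moves"]}

```bash
mkdir -p pics
cat > h.py <<'E'
import numpy as np, cv2
from workcell import monitor, vision, job
def R(att):
    a=np.array(att,float)
    if a.shape==(3,3): return a
    from scipy.spatial.transform import Rotation as Ro
    return Ro.from_quat(a.ravel()).as_matrix()
def ray(c,u,v):
    K=np.array(c["camera_matrix"]); d=np.linalg.inv(K)@[u,v,1]
    return np.array(c["eye"]),R(c["attitude"])@np.array([d[0],-d[1],-d[2]])
def on_z(c,u,v,z):
    e,d=ray(c,u,v); return e+d*(z-e[2])/d[2]
def proj(c,p):
    q=R(c["attitude"]).T@(np.array(p)-np.array(c["eye"])); q=np.array(c["camera_matrix"])@[q[0],-q[1],-q[2]]; return q[:2]/q[2]
E
python3 - <<'E'
from h import *
for n in("scene","top"):
    c=vision.camera(n); cv2.imwrite(f"pics/{n}0.png",cv2.resize(c["color"][:,:,::-1],(800,600),interpolation=cv2.INTER_CUBIC))
    np.save(f"{n}0.npy",c,allow_pickle=True)
    print(n,{k:v for k,v in c.items() if k!="color"})
print(monitor.get_obs())
E
```

```text
scene {'camera_matrix': array([[379.18691755,   0.        , 253.774803  ],
       [  0.        , 379.18691755, 189.52142866],
       [  0.        ,   0.        ,   1.        ]]), 'eye': array([0.87898088, 0.61685654, 0.90785106]), 'attitude': array([0.08472699, 0.35179539, 0.90379836, 0.22849476])}
top {'camera_matrix': array([[376.92837695,   0.        , 255.6562091 ],
       [  0.        , 376.92837695, 195.65657149],
       [  0.        ,   0.        ,   1.        ]]), 'eye': array([ 0.37877664, -0.01775802,  1.11831603]), 'attitude': array([-0.04945028,  0.05241672,  0.71332645, -0.6971173 ])}
{'clock': 0.1, 'joint_pos': array([-1.14198020e+00,  2.41354337e-01,  3.82244750e-03,  1.33523294e+00,
        1.83249072e-05,  1.57079028e+00]), 'joint_vel': array([-0.00186814, -0.00129801,  0.00358696,  0.0003486 , -0.00042857,
       -0.00045708]), 'tau': array([ 7.15730603e-04, -3.73138762e+01,  2.53009969e+01,  1.08558813e-02,
        1.35370178e-04,  1.33941685e-05]), 'eef_pos': array([ 0.20762536, -0.45411977,  0.19477981]), 'tool_rot': array([ 9.77101396e-01,  2.12771927e-01, -2.00462926e-04, -9.63665632e-04]), 'ft_force': array([-0.12353256, -0.21710548,  0.53762246]), 'ft_torque': array([-0.02796339, -0.01228994,  0.01971585]), 'grasp_force': 0.0, 'grip_width': 0.08514893035633844}
```

View pics/top0.png

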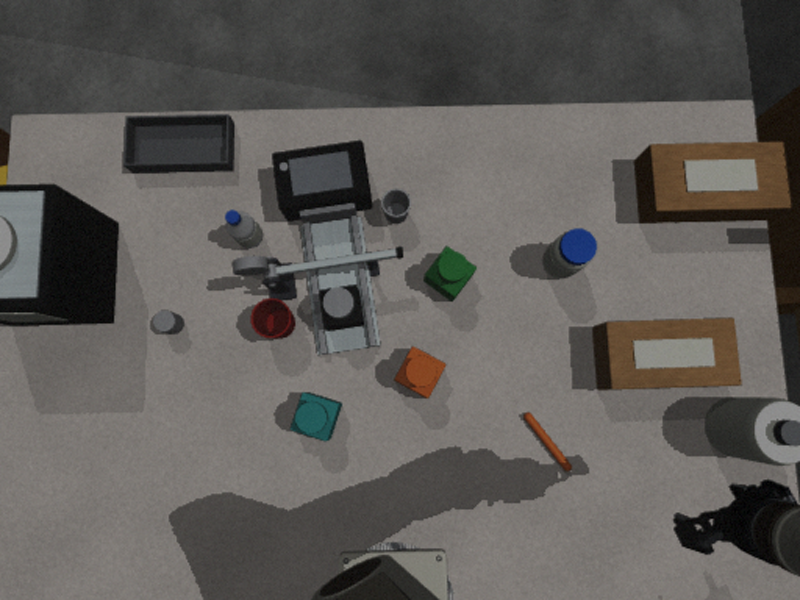

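View pics/scene0.png

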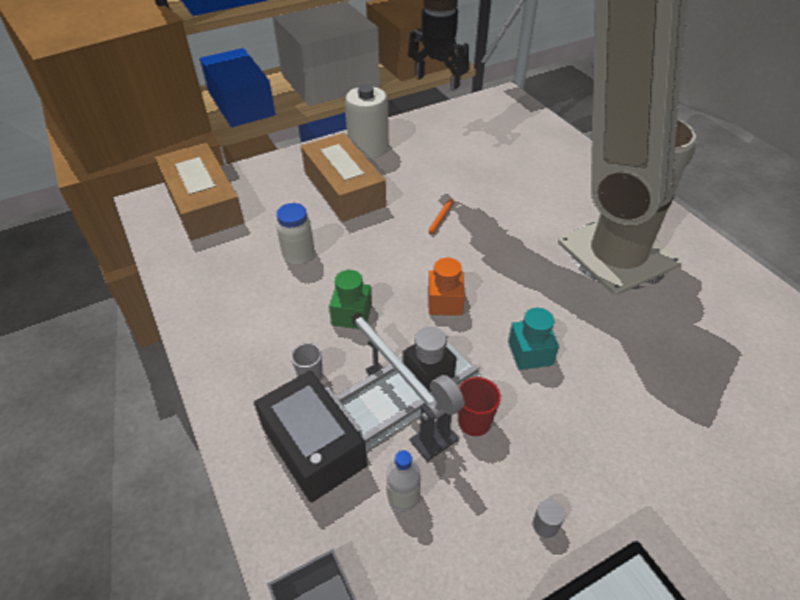

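The top view shows the bar from the pivot (278,270) to its rubber end (400,253), the carrier at about (340,305), the back stop at (330,212), and the red cup and bottle left of the dock. The scene view agrees: the bar runs from (357,320) to (437,405), with the green decoy just off its end. I'll zoom in for accurate pixels.

Run:
```python
from h import *
c=np.load("top0.npy",allow_pickle=True).item()
im=c["color"][115:235,145:305,::-1]
cv2.imwrite("pics/crop.png",cv2.resize(im,(800,600),interpolation=cv2.INTER_CUBIC))
```

```text
(no output)
```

View pics/crop.png

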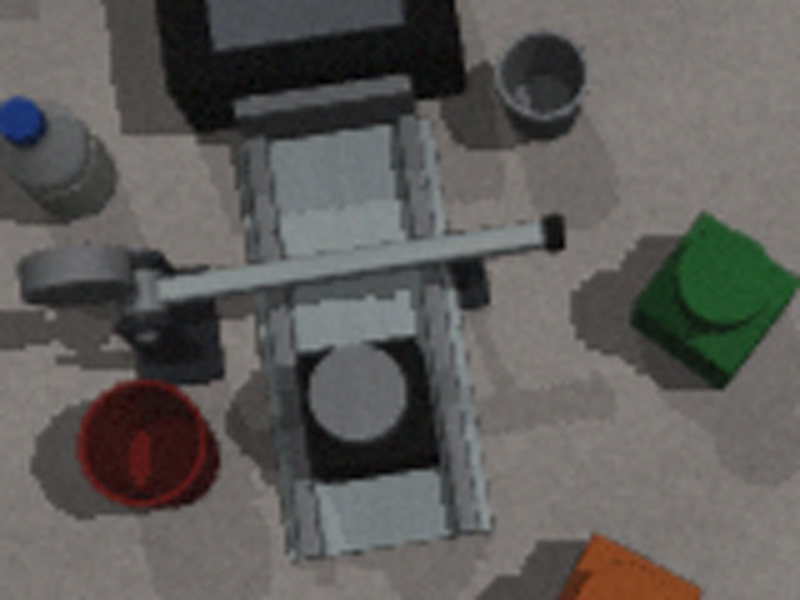

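The crop shows the bar's rubber end at (564,231), the canister top centred at (358,392), the lane mouth from (325,553) to (453,535), and the disc at (75,275). The finger route off the bar's end is clear: the steel cup is at (542,80) and the green decoy at (640,300).

Run:
```python
from h import *
c=np.load("top0.npy",allow_pickle=True).item()
s=np.load("scene0.npy",allow_pickle=True).item()
P=lambda x,y,z: on_z(c,145+(x+.5)/5-.5,115+(y+.5)/5-.5,z)
for n,a in dict(tip=(566,231,.11),barpiv=(165,290,.108),can=(358,392,.112),mouthL=(325,553,.008),mouthR=(453,535,.008),floorfarL=(268,143,.008),floorfarR=(392,125,.008),stopL=(240,121,.062),stopR=(412,107,.062),blkBL=(318,482,.068),blkBR=(440,467,.068),cup=(542,75,.065),green=(632,310,.06),red=(145,440,.085),bottlecap=(22,120,.13)).items(): print(n,P(*a).round(4))
# bar axis direction: line fit of bar pixels between known columns
tip=P(564,231,.108);p2=P(170,288,.108);d=(p2-tip)[:2];d/=np.linalg.norm(d);ang=np.arctan2(d[1],d[0]);print("dock y dir",d,"yaw deg",np.degrees(ang)-90)
t=np.arctan2(*( (P(330,130,.008)-P(389,544,.008))[[1,0]]));print("lane yaw",np.degrees(t))
from scipy.spatial.transform import Rotation as Ro
print(Ro.from_quat(monitor.get_obs()["tool_rot"]).as_matrix().round(3))
for p in (P(566,231,.11),P(358,392,.112)): print("in scene 800:",proj(s,p)*800/512)
```

```text
tip [ 0.6215 -0.0318  0.11  ]
barpiv [0.5939 0.188  0.108 ]
can [0.5345 0.0826 0.112 ]
mouthL [0.4552 0.1132 0.008 ]
mouthR [0.4641 0.0377 0.008 ]
floorfarL [0.7048 0.1464 0.008 ]
floorfarR [0.7144 0.071  0.008 ]
stopL [0.7025 0.1546 0.062 ]
stopR [0.7086 0.055  0.062 ]
blkBL [0.4909 0.1098 0.068 ]
blkBR [0.4977 0.0414 0.068 ]
cup [ 0.7252 -0.0208  0.065 ]
green [ 0.5864 -0.0691  0.06  ]
red [0.5145 0.2031 0.085 ]
bottlecap [0.6848 0.2615 0.13  ]
dock y dir [-0.12420017  0.99225718] yaw deg 7.134568969366782
lane yaw 7.494086209759608
[[ 0.909  0.416 -0.001]
 [ 0.416 -0.909  0.002]
 [ 0.    -0.002 -1.   ]]
in scene 800: [355.28078242 311.18422792]
in scene 800: [429.88334168 336.39188406]
```

Request:
move_arm(
  moves=[
    [[0.04,0.038,0.01,10,0],[0.08,0.076,0.02,20,0],[0.12,0.114,0.03,30,0],[0.16,0.152,0.03,40,0],[0.2,0.19,0.03,50,0]],
  ],
)

```text
clock: 0.72
eef_pos: [0.4088, -0.2633, 0.2254]
tool_rot: [0.794, 0.608, -0.0, -0.0]
ft_force: [0.4, -0.7, -1.1]
grip_width: -0.0001
grasp_force: 0.0
```

```bash
python3 -c "
from h import *
print(monitor.get_obs()['joint_pos'].round(3))"
```

```text
[-0.572  0.202  0.034  1.402 -0.     1.262]
```

Request:
move_arm(
  moves=[
    [[0.044,0.04,0,6,0],[0.088,0.08,0,12,0],[0.132,0.122,0,18,0],[0.176,0.164,0,22.5,0],[0.217,0.205,0,22.5,0]],
  ],
)

```text
clock: 1.35
eef_pos: [0.6259, -0.0581, 0.2249]
tool_rot: [0.662, 0.75, -0.0, -0.0]
ft_force: [0.2, -1.1, -0.6]
grip_width: -0.0
grasp_force: 0.0
```

Request:
move_arm(
  moves=[
    [[0,0,-0.03,0,0],[0,0,-0.08,0,0],[0,0,-0.12,0,0],[0,0,-0.139,0,0],[0,0,-0.139,0,0]],
  ],
)

```text
clock: 1.98
eef_pos: [0.6227, -0.0595, 0.0838]
tool_rot: [0.662, 0.749, -0.002, -0.002]
ft_force: [-0.3, 0.6, 0.6]
grip_width: -0.0001
grasp_force: 0.0
```

Run:
```python
from h import *
c=vision.camera("scene")
u,v=proj(c,[.62,-.04,.1]).astype(int);print(u,v)
im=c["color"][v-60:v+60,u-80:u+80,::-1]
cv2.imwrite("pics/c1.png",cv2.resize(im,(800,600),interpolation=cv2.INTER_CUBIC))
o=monitor.get_obs();print(o["eef_pos"],o["ft_force"])
```

```text
226 199
[ 0.62413478 -0.05965571  0.08573204] [ 0.99525536 -0.57690082  0.44626635]
```

View pics/c1.png

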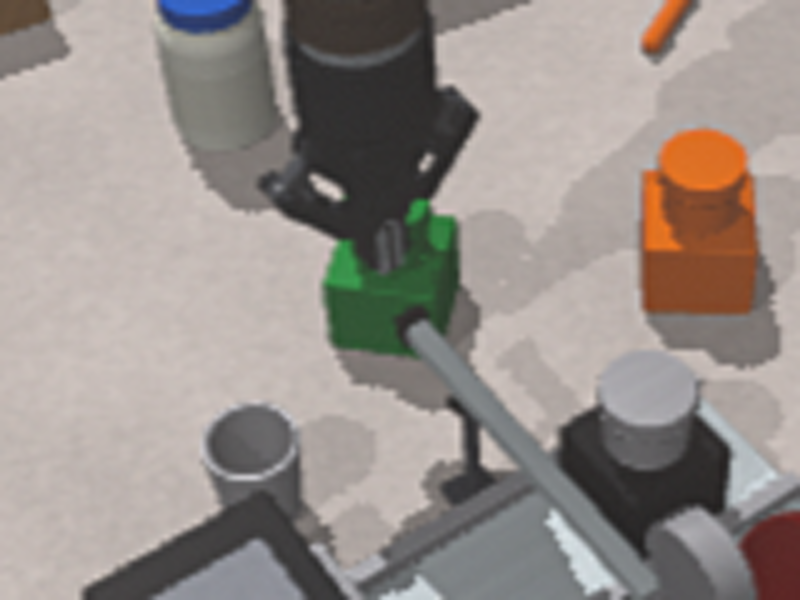

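The picture shows the shut fingertips at (390,265), a little off the bar's rubber end at (405,325) and clear of the green decoy. I'll check the alignment numerically, using the rubber end seen in both views.

Run:
```python
from h import *
c=np.load("scene0.npy",allow_pickle=True).item()
f=lambda x,y:(146+(x+.5)/5-.5,139+(y+.5)/5-.5)
print("tip top-centre via scene",on_z(c,*f(408,316),.11), "fingertip", on_z(c,*f(390,272),.086))
q=proj(c,[.6241,-.0597,.0857]);print((q-[146,139])*5)
```

```text
tip top-centre via scene [ 0.62608827 -0.02329092  0.11      ] fingertip [ 0.6131535  -0.07807178  0.086     ]
[384.36815665 297.99382433]
```

Request:
move_arm(
  moves=[
    [[-0.0005,0.005,0.003,0,0],[-0.001,0.01,0.003,0,0],[-0.0015,0.013,0.003,0,0],[-0.002,0.016,0.003,0,0],[-0.002,0.016,0.003,0,0]],
  ],
)

```text
clock: 2.65
eef_pos: [0.6228, -0.0434, 0.0897]
tool_rot: [0.662, 0.749, 0.0, 0.0]
ft_force: [-0.1, 0.5, -0.1]
grip_width: 0.0
grasp_force: 0.0
```

Request:
move_arm(
  moves=[
    [[0,0.003,0,0,0],[0,0.006,0,0,0],[-0.001,0.009,0,0,0],[-0.001,0.009,0,0,0]],
  ],
)

```text
clock: 3.15
eef_pos: [0.6218, -0.0344, 0.0896]
tool_rot: [0.662, 0.749, -0.0, -0.0]
ft_force: [-1.3, -0.4, -0.1]
grip_width: -0.0002
grasp_force: 0.0
```

Request:
move_arm(
  moves=[
    [[0,0.002,0,0,0],[0,0.004,0,0,0],[0,0.004,0,0,0]],
  ],
)

```text
clock: 3.52
eef_pos: [0.6219, -0.0306, 0.0896]
tool_rot: [0.662, 0.749, -0.0, -0.0]
ft_force: [-0.6, 1.1, 1.0]
grip_width: 0.0002
grasp_force: 0.0
```

Request:
move_arm(
  moves=[
    [[0,0.002,0,0,0],[0,0.004,0,0,0],[0,0.004,0,0,0]],
  ],
)

```text
clock: 3.9
eef_pos: [0.6219, -0.0265, 0.0896]
tool_rot: [0.662, 0.749, 0.0, -0.0]
ft_force: [0.0, -0.0, 0.7]
grip_width: 0.0001
grasp_force: 0.0
```

Run:
```python
from h import *
c=vision.camera("scene");t=vision.camera("top")
a=c["color"][155:235,186:266,::-1]
u,v=proj(t,[.62,-.03,.1]).astype(int); b=t["color"][v-40:v+40,u-40:u+40,::-1]
cv2.imwrite("pics/c2.png",cv2.resize(np.hstack([a,b]),(800,400),interpolation=cv2.INTER_CUBIC))
```

```text
(no output)
```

View pics/c2.png

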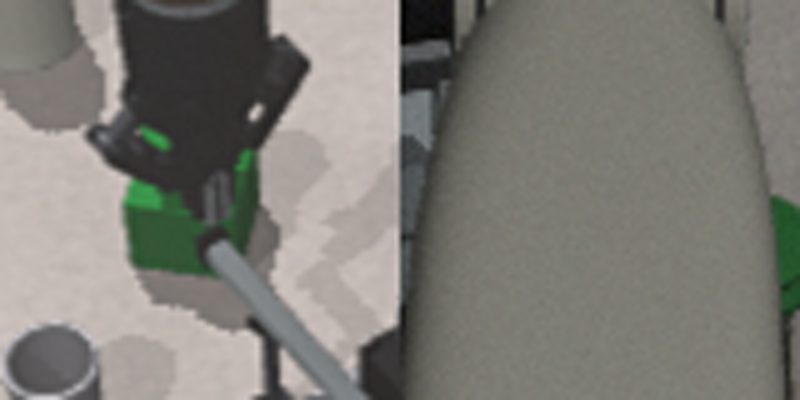

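The scene half shows the fingertips at (215,195), right behind the rubber end at (210,240) and nearly touching. The arm hides the top view.

Request:
move_arm(
  moves=[
    [[0,0.002,0,0,0],[0,0.003,0,0,0],[0,0.003,0,0,0]],
  ],
)

```text
clock: 4.38
eef_pos: [0.6219, -0.0236, 0.0896]
tool_rot: [0.662, 0.749, -0.0, 0.0]
ft_force: [1.3, -0.4, 0.4]
grip_width: -0.0
grasp_force: 0.0
```

Request:
move_arm(
  moves=[
    [[0,0,-0.006,0,0],[0,0.002,-0.006,0,0],[0,0.004,-0.006,0,0],[0,0.004,-0.006,0,0]],
  ],
)

```text
clock: 4.88
eef_pos: [0.622, -0.0195, 0.0837]
tool_rot: [0.662, 0.749, 0.0, 0.0]
ft_force: [-0.7, 0.1, 0.5]
grip_width: 0.0002
grasp_force: 0.0
```

Request:
move_arm(
  moves=[
    [[0,0.002,0,0,0],[0,0.004,0,0,0],[0,0.004,0,0,0]],
  ],
)

```text
clock: 5.25
eef_pos: [0.6219, -0.0155, 0.0837]
tool_rot: [0.662, 0.749, 0.0, 0.0]
ft_force: [0.3, 0.1, -0.2]
grip_width: 0.0
grasp_force: 0.0
```

Run:
```python
from h import *
o=monitor.get_obs()
c=vision.camera("scene");w=vision.camera("wrist");print(o["ft_force"],o["ft_torque"])
a=cv2.resize(c["color"][155:235,186:266,::-1],(400,400),interpolation=cv2.INTER_CUBIC)
b=cv2.resize(w["color"][:,:,::-1],(400,300))
cv2.imwrite("pics/c3.png",np.hstack([a,np.vstack([b,np.zeros((100,400,3),np.uint8)])]))
```

```text
[ 0.29299934  0.09515571 -0.2469108 ] [ 0.0145205  -0.01402651  0.00551763]
```

View pics/c3.png

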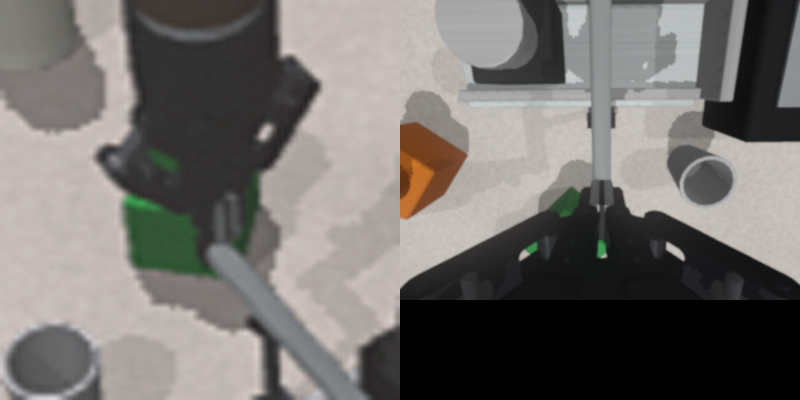

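The left half shows the fingertips meeting the rubber end at (212,250). The wrist half shows the bar running in line up to the fingers at (600,190), with no sideways offset. No force shows yet, so I'll locate the bar end in wrist pixels.

Run:
```python
from h import *
from scipy.spatial.transform import Rotation as Ro
o=monitor.get_obs();w=vision.camera("wrist")
H=np.array(w["hand_eye"]);K=np.array(w["camera_matrix"]);print(H.round(3),{k for k in w})
Rt=Ro.from_quat(o["tool_rot"]).as_matrix()
T=np.eye(4);T[:3,:3]=Rt;T[:3,3]=o["eef_pos"];E=T@H
def pj(p):
    q=np.linalg.inv(E)@np.r_[p,1];q=K@[q[0],-q[1],-q[2]];return (q[:2]/q[2]*400/512).round(1)
def oz(u,v,z):
    d=np.linalg.inv(K)@[u*512/400,v*512/400,1];d=E[:3,:3]@[d[0],-d[1],-d[2]];return (E[:3,3]+d*(z-E[2,3])/d[2]).round(4)
print("TCP",pj(o["eef_pos"]))
for y in(-.035,-.03,-.025,-.02,-.015,-.01,0): print(y,pj([.6215,y,.108]),pj([.6215,y,.1]))
print("bar grey end->",oz(200,180,.108),"dark end",oz(200,207,.11))
print("restpost",oz(200,115,.09))
im=w["color"];print(im[int(150*1.28):int(215*1.28):3,int(200*1.28)].tolist())
cv2.imwrite("pics/c4.png",cv2.resize(im[170:310,150:350,::-1],(800,560),interpolation=cv2.INTER_CUBIC))
```

```text
[[ 0.     0.961  0.278  0.07 ]
 [ 1.     0.    -0.001 -0.001]
 [-0.001  0.278 -0.961 -0.178]
 [ 0.     0.     0.     1.   ]] {'color', 'camera_matrix', 'hand_eye'}
TCP [201.8 172.2]
-0.035 [198.3 206.6] [198.4 201.5]
-0.03 [199.1 200.9] [199.2 196. ]
-0.025 [199.9 195.1] [199.9 190.4]
-0.02 [200.7 189.1] [200.7 184.7]
-0.015 [201.5 183.1] [201.5 178.9]
-0.01 [202.3 177. ] [202.3 173. ]
0 [204.  164.5] [203.9 161. ]
bar grey end-> [ 0.6201 -0.0126  0.108 ] dark end [ 0.6227 -0.034   0.11  ]
restpost [0.6144 0.0334 0.09  ]
[[153, 156, 156], [152, 156, 156], [152, 156, 156], [152, 156, 156], [152, 156, 156], [152, 156, 155], [151, 156, 155], [152, 155, 155], [151, 155, 155], [151, 155, 155], [150, 155, 155], [150, 155, 154], [145, 149, 150], [69, 69, 69], [57, 56, 55], [56, 55, 54], [55, 54, 53], [53, 52, 51], [49, 49, 48], [49, 48, 47], [47, 46, 45], [44, 43, 42], [43, 42, 41], [53, 53, 53], [76, 77, 77], [77, 77, 77], [69, 69, 70], [48, 47, 47]]
```

View pics/c4.png

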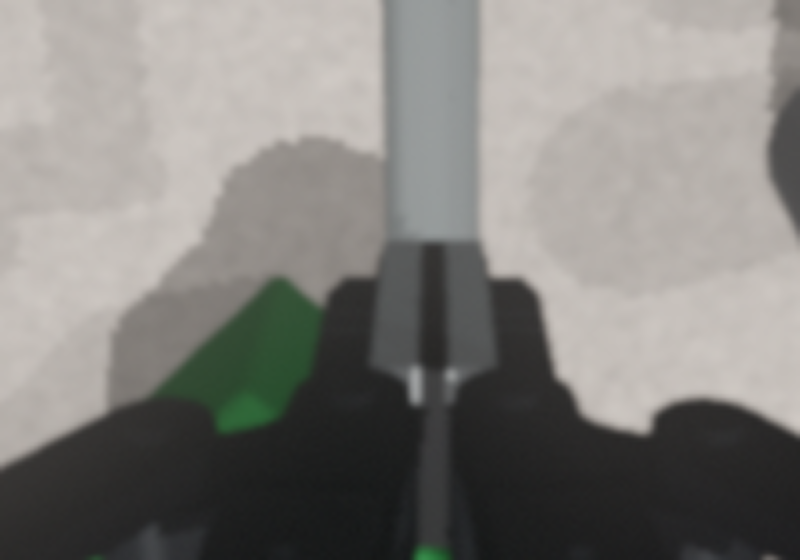

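The pads (grey, crop rows 240–365) hide the rubber end, so the tips are above the bar. The visible fingertips sit about 20–25 mm higher than the TCP I assumed. I'll back off, go 30 mm lower and approach again.

Request:
move_arm(
  moves=[
    [[0.001,-0.015,0.003,0,0],[0.003,-0.034,0.003,0,0],[0.003,-0.034,-0.012,0,0],[0.003,-0.034,-0.027,0,0],[0.003,-0.034,-0.027,0,0]],
  ],
)

```text
clock: 6.02
eef_pos: [0.6226, -0.0493, 0.0538]
tool_rot: [0.662, 0.749, -0.002, -0.002]
ft_force: [-0.9, -0.3, -0.4]
grip_width: -0.0001
grasp_force: 0.0
```

Request:
move_arm(
  moves=[
    [[-0.001,0.004,0,0,0],[-0.001,0.008,0,0,0],[-0.001,0.012,0,0,0],[-0.001,0.012,0,0,0]],
  ],
)

```text
clock: 6.52
eef_pos: [0.6242, -0.0415, 0.0572]
tool_rot: [0.663, 0.749, -0.003, 0.003]
ft_force: [1.2, -10.4, -0.1]
grip_width: -0.0
grasp_force: 4.9
```

Request:
move_arm(
  moves=[
    [[0,0.003,0,0,0],[0,0.005,0,0,0],[0,0.005,0,0,0]],
  ],
)

```text
clock: 6.9
eef_pos: [0.6242, -0.0417, 0.0573]
tool_rot: [0.664, 0.747, -0.006, 0.006]
ft_force: [-1.3, -20.8, -0.4]
grip_width: -0.0001
grasp_force: 10.3
```

Contact: 20 N at y = -0.042, which matches the bar end in the top view. Now I lift along the arc, letting friction on the rubber carry the bar.

Request:
move_arm(
  moves=[
    [[0,0,0.006,0,0],[0,0,0.013,0,0],[0,0,0.02,0,0],[0,0.001,0.028,0,0],[0,0.002,0.036,0,0]],
  ],
)

```text
clock: 7.52
eef_pos: [0.6239, -0.039, 0.0938]
tool_rot: [0.664, 0.748, -0.005, 0.005]
ft_force: [-0.8, -18.8, 2.0]
grip_width: -0.0001
grasp_force: 9.1
```

Run:
```python
from h import *
c=vision.camera("scene");print(monitor.get_obs()["ft_force"])
a=cv2.resize(c["color"][125:245,176:336,::-1],(800,600),interpolation=cv2.INTER_CUBIC)
cv2.imwrite("pics/c5.png",a)
```

```text
[ -3.75473198 -18.81555891   1.82623008]
```

View pics/c5.png

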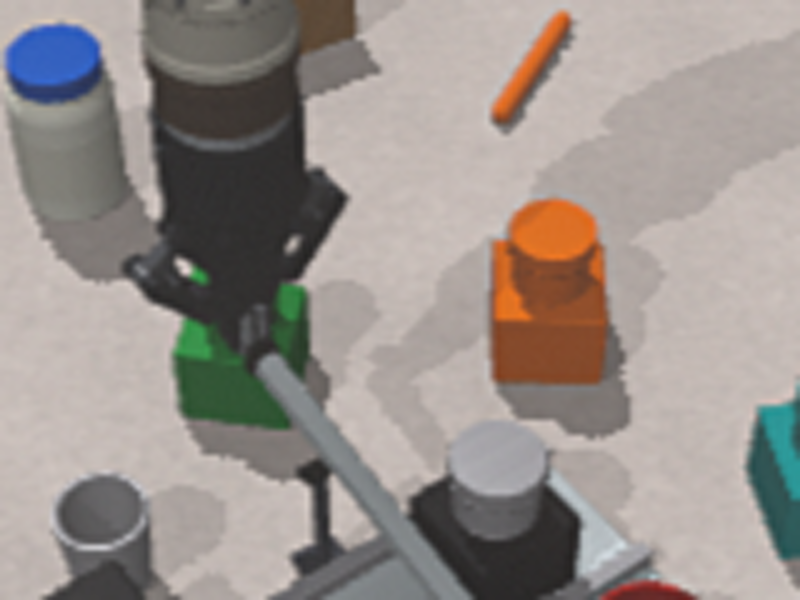

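The rubber end at (258,350) is lifted and the bar is clear of its rest post at (315,470), with the fingers still pressing on it. I'll carry on along the arc.

Request:
move_arm(
  moves=[
    [[0,0.002,0.016,0,0],[-0.001,0.005,0.034,0,0],[-0.001,0.011,0.052,0,0],[-0.002,0.017,0.067,0,0],[-0.003,0.024,0.082,0,0]],
  ],
)

```text
clock: 8.2
eef_pos: [0.6203, -0.0111, 0.1767]
tool_rot: [0.663, 0.748, -0.003, 0.003]
ft_force: [-3.9, -10.6, 4.4]
grip_width: -0.0002
grasp_force: 4.9
```

Request:
move_arm(
  moves=[
    [[-0.001,0.01,0.016,0,0],[-0.003,0.02,0.031,0,0],[-0.004,0.032,0.046,0,0],[-0.006,0.046,0.059,0,0],[-0.008,0.06,0.072,0,0]],
  ],
)

```text
clock: 8.82
eef_pos: [0.6122, 0.0512, 0.2495]
tool_rot: [0.663, 0.749, -0.001, 0.002]
ft_force: [-3.2, -4.8, 4.0]
grip_width: -0.0002
grasp_force: 3.2
```

Request:
move_arm(
  moves=[
    [[-0.001,0.01,0.009,0,0],[-0.002,0.02,0.017,0,0],[-0.004,0.03,0.023,0,0],[-0.005,0.04,0.029,0,0],[-0.005,0.04,0.029,0,0]],
  ],
)

```text
clock: 9.45
eef_pos: [0.6079, 0.0944, 0.2762]
tool_rot: [0.662, 0.75, 0.0, 0.0]
ft_force: [-2.4, -1.8, 5.6]
grip_width: 0.0003
grasp_force: 3.0
```

Request:
move_arm(
  moves=[
    [[0,0.008,0.006,0,0],[0,0.014,0.012,0,0],[0,0.014,0.012,0,0],[0,0.014,0.012,0,0]],
  ],
)

```text
clock: 9.95
eef_pos: [0.608, 0.1074, 0.2872]
tool_rot: [0.662, 0.749, -0.0, -0.0]
ft_force: [-0.3, -0.2, 0.1]
grip_width: -0.0003
grasp_force: 0.0
```

Request:
move_arm(
  moves=[
    [[0,-0.03,0,0,0],[0,-0.07,0,0,0],[-0.03,-0.08,0,10,0],[-0.08,-0.07,0,20,0],[-0.13,-0.05,0,30,0]],
  ],
)

```text
clock: 10.58
eef_pos: [0.4765, 0.0565, 0.287]
tool_rot: [0.444, 0.896, -0.0, -0.0]
ft_force: [0.1, 0.8, 0.3]
grip_width: -0.0003
grasp_force: 0.0
```

Request:
move_arm(
  moves=[
    [[-0.02,0.008,-0.01,10,0],[-0.02,0.016,-0.02,20,0],[-0.02,0.016,-0.03,30,0],[-0.02,0.016,-0.04,40,0],[-0.02,0.016,-0.05,50,0]],
  ],
)

```text
clock: 11.2
eef_pos: [0.4577, 0.0731, 0.2371]
tool_rot: [0.023, 1.0, 0.0, -0.0]
ft_force: [0.9, -0.0, 0.7]
grip_width: -0.0001
grasp_force: 0.0
```

Request:
move_arm(
  moves=[
    [[0,0,-0.01,10.3,0],[0,0,-0.02,10.3,0],[0,0,-0.02,10.3,0]],
  ],
)

```text
clock: 11.58
eef_pos: [0.4572, 0.073, 0.2167]
tool_rot: [-0.063, 0.998, -0.0, -0.001]
ft_force: [0.6, -0.0, -0.0]
grip_width: 0.0002
grasp_force: 0.0
```

Run:
```python
from h import *
o=monitor.get_obs();print(o["eef_pos"],o["joint_pos"].round(2))
c=vision.camera("scene")
a=cv2.resize(c["color"][95:245,196:396,::-1],(800,600),interpolation=cv2.INTER_CUBIC)
cv2.imwrite("pics/c6.png",a)
```

```text
[0.4571904  0.07303701 0.21671006] [ 0.16  0.16 -0.04  1.37  0.    0.03]
```

View pics/c6.png

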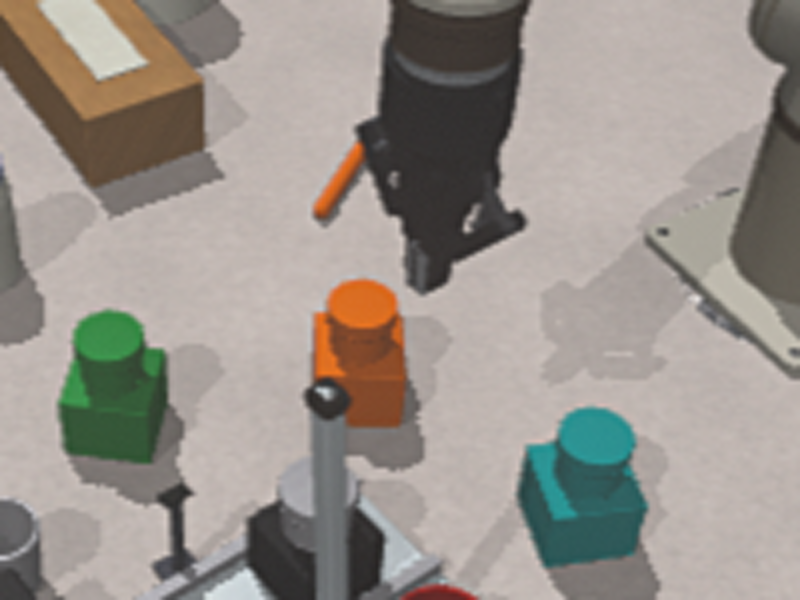

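The bar stands raised, with its end at (325,395). The carrier is still in the lane and the fingertips are at (422,292), over the lane's mouth. I'll check the true tip height.

Run:
```python
from h import *
c=vision.camera("scene");o=monitor.get_obs();p=o["eef_pos"]
for dz in(0,.01,.02,.03,.04,.073,.093): print(dz,((proj(c,p+[0,0,dz])-[196,95])*4).round(0))
K=c["color"][155:180,290:315].sum(2);print(K[:,::2]//3)
c=vision.camera("top")
print(proj(c,[.6,.19,.335])*800/512)
```

```text
0 [418. 322.]
0.01 [420. 311.]
0.02 [421. 300.]
0.03 [422. 288.]
0.04 [424. 277.]
0.073 [429. 237.]
0.093 [432. 212.]
[[181 183 181 192  79  71  51  51  52  52  52  50  51]
 [180 179 182 186  81  61  50  51  53  51  52  51  46]
 [182 182 184 189  82  76  51  51  52  53  49  47  52]
 [186 183 185 163  79  85  66  51  52  51  46  54 117]
 [180 180 183 158  79  84  82  50  52  48  69 117 184]
 [180 182 183 157  82  84  76  51  51  53 170 183 182]
 [182 181 183 160  75  84  75  50  49  78 189 184 181]
 [183 184 180 187  77  83  70  50  51 102 186 182 179]
 [182 181 181 184  87  85  70  52  47 128 182 178 177]
 [185 185 184 182  72  86  65  51  45 132 181 179 182]
 [160 182 184 182  75  86  65  47  51 168 183 182 183]
 [122 159 184 186 128  82  57  47 103 183 180 183 181]
 [117 125 177 185 182  95  70 106 183 183 178 180 183]
 [119 115 144 185 184 149 127 185 186 183 182 181 184]
 [120 117 127 188 182 183 180 187 182 182 182 180 181]
 [119 118 122 182 183 185 183 181 182 184 183 181 178]
 [119 119 122 181 184 185 183 183 184 183 181 182 180]
 [119 119 122 180 186 187 184 183 182 183 183 180 181]
 [121 121 106 172 186 186 184 178 182 183 182 180 180]
 [122 122  80 125 168 163 162 175 184 182 180 180 182]
 [123 107  76 120 165 161 160 162 180 182 181 178 180]
 [106  76  84 122 165 165 162 162 167 182 179 181 183]
 [ 79  74 104 112 166 166 165 159 163 179 181 180 184]
 [ 78  72 104 113 166 166 166 160 164 180 181 181 181]
 [ 76  68 104 114 166 162 165 164 165 162 179 180 181]]
[242.44926808 231.44981063]
```

The real tips are about 26 mm above the reported TCP. A commanded z of about 0.020 therefore puts the tips near 45 mm: below the block's top, with the gripper body clear of the canister. I'm descending behind the carrier.

Request:
move_arm(
  moves=[
    [[0,0,-0.05,0,0],[0,0,-0.1,0,0],[0,0,-0.15,0,0],[0,0,-0.185,0,0],[0,0,-0.196,0,0]],
  ],
)

```text
clock: 12.35
eef_pos: [0.4564, 0.073, 0.02]
tool_rot: [-0.064, 0.998, -0.0, -0.002]
ft_force: [0.3, -0.3, 1.6]
grip_width: 0.0
grasp_force: 0.0
```

Request:
move_arm(
  moves=[
    [[0.007,0.001,0,0,0],[0.014,0.002,0,0,0],[0.021,0.0027,0,0,0],[0.027,0.0035,0,0,0],[0.032,0.004,0,0,0]],
  ],
)

```text
clock: 12.98
eef_pos: [0.4898, 0.0773, 0.0219]
tool_rot: [-0.064, 0.998, 0.0, -0.0]
ft_force: [-5.1, 0.1, 4.1]
grip_width: 0.0002
grasp_force: 2.5
```

Request:
move_arm(
  moves=[
    [[0.005,0.0006,0,0,0],[0.01,0.0013,0,0,0],[0.015,0.002,0,0,0],[0.02,0.0026,0,0,0]],
  ],
)

```text
clock: 13.48
eef_pos: [0.5074, 0.0795, 0.0212]
tool_rot: [-0.064, 0.998, -0.0, -0.002]
ft_force: [-5.7, -0.5, 4.7]
grip_width: -0.0001
grasp_force: 2.8
```

Run:
```python
from h import *
c=vision.camera("scene");o=monitor.get_obs();print(o["eef_pos"],o["ft_force"])
a=cv2.resize(c["color"][125:245,216:376,::-1],(800,600),interpolation=cv2.INTER_CUBIC)
cv2.imwrite("pics/c7.png",a)
```

```text
[0.5085744  0.07969122 0.02123265] [-1.55679249 -0.55997645 -0.43765218]
```

View pics/c7.png

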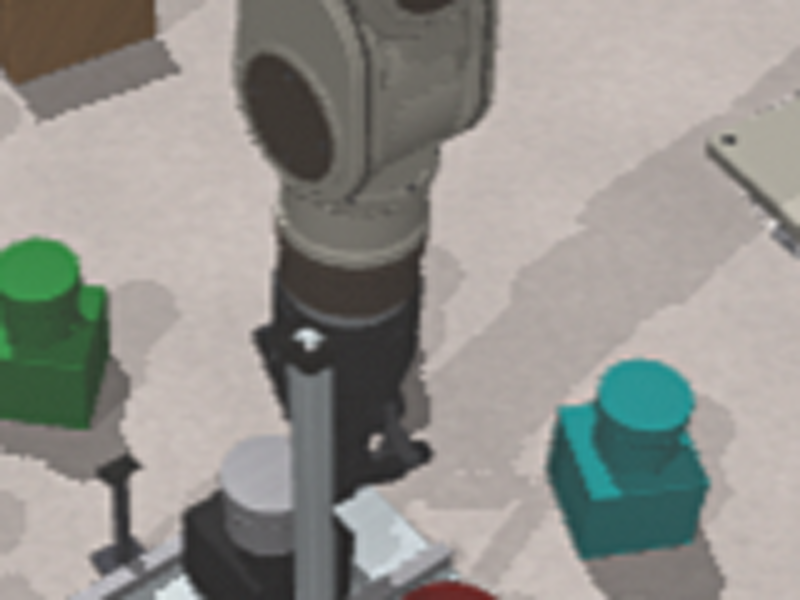

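The carrier moves upright ahead of the fingers (canister at (265,480)), and the bar stays raised at (310,345). I'll keep pushing along the lane.

Request:
move_arm(
  moves=[
    [[0.007,0.001,0,0,0],[0.014,0.002,0,0,0],[0.021,0.0027,0,0,0],[0.028,0.0036,0,0,0],[0.035,0.0045,0,0,0]],
  ],
)

```text
clock: 14.15
eef_pos: [0.5453, 0.0844, 0.0214]
tool_rot: [-0.064, 0.998, -0.0, -0.0]
ft_force: [-3.5, -0.5, 0.0]
grip_width: 0.0001
grasp_force: 1.5
```

Request:
move_arm(
  moves=[
    [[0.007,0.001,0,0,0],[0.014,0.002,0,0,0],[0.021,0.0027,0,0,0],[0.028,0.0036,0,0,0],[0.035,0.0045,0,0,0]],
  ],
)

```text
clock: 14.78
eef_pos: [0.5803, 0.0889, 0.0216]
tool_rot: [-0.064, 0.998, 0.0, -0.0]
ft_force: [-3.8, -0.1, -0.0]
grip_width: -0.0001
grasp_force: 1.5
```

Request:
move_arm(
  moves=[
    [[0.007,0.001,0,0,0],[0.014,0.002,0,0,0],[0.021,0.0027,0,0,0],[0.028,0.0036,0,0,0],[0.035,0.0045,0,0,0]],
  ],
)

```text
clock: 15.4
eef_pos: [0.6154, 0.0934, 0.0216]
tool_rot: [-0.064, 0.998, 0.0, -0.0]
ft_force: [-3.2, -0.5, -0.6]
grip_width: 0.0001
grasp_force: 1.5
```

Next is the last stretch, until the force rises at the stop.

Request:
move_arm(
  moves=[
    [[0.004,0.0005,0,0,0],[0.008,0.001,0,0,0],[0.012,0.0015,0,0,0],[0.014,0.0018,0,0,0]],
  ],
)

```text
clock: 15.9
eef_pos: [0.6291, 0.0952, 0.0216]
tool_rot: [-0.064, 0.998, -0.0, 0.0]
ft_force: [-3.0, -0.6, -0.0]
grip_width: -0.0
grasp_force: 1.5
```

Request:
move_arm(
  moves=[
    [[0.003,0.0004,0,0,0],[0.005,0.0006,0,0,0],[0.005,0.0006,0,0,0]],
  ],
)

```text
clock: 16.27
eef_pos: [0.6312, 0.0953, 0.0212]
tool_rot: [-0.064, 0.998, -0.0, -0.003]
ft_force: [-8.6, -0.7, 2.7]
grip_width: -0.0
grasp_force: 4.3
```

Request:
move_arm(
  moves=[
    [[0.002,0.0003,0,0,0],[0.004,0.0005,0,0,0],[0.004,0.0005,0,0,0]],
  ],
)

```text
clock: 16.65
eef_pos: [0.631, 0.0953, 0.0212]
tool_rot: [-0.064, 0.998, -0.001, -0.006]
ft_force: [-18.8, -2.0, 10.7]
grip_width: 0.0001
grasp_force: 9.2
```

Request:
move_arm(
  moves=[
    [[-0.006,-0.0008,0,0,0],[-0.02,-0.0026,0,0,0],[-0.05,-0.0065,0,0,0],[-0.09,-0.0117,0,0,0],[-0.12,-0.0156,0,0,0]],
  ],
)

```text
clock: 17.27
eef_pos: [0.5186, 0.0808, 0.0224]
tool_rot: [-0.064, 0.998, 0.0, 0.002]
ft_force: [-0.5, -0.2, -0.3]
grip_width: 0.0002
grasp_force: 0.0
```

Request:
move_arm(
  moves=[
    [[-0.03,-0.004,0.01,0,0],[-0.05,-0.006,0.05,0,0],[-0.08,-0.006,0.1,0,0],[-0.12,-0.006,0.15,0,0],[-0.15,-0.006,0.15,0,0]],
  ],
)

```text
clock: 17.9
eef_pos: [0.3717, 0.0756, 0.1765]
tool_rot: [-0.064, 0.998, 0.001, 0.007]
ft_force: [0.1, 0.3, -1.0]
grip_width: 0.0001
grasp_force: 0.0
```

Request:
move_arm(
  moves=[
    [[-0.02,-0.06,0,0,0],[-0.02,-0.12,0,0,0],[-0.02,-0.18,0,0,0],[-0.02,-0.22,0,0,0],[-0.02,-0.22,0,0,0]],
  ],
)

```text
clock: 18.52
eef_pos: [0.3496, -0.1483, 0.1726]
tool_rot: [-0.062, 0.998, -0.001, 0.002]
ft_force: [-0.5, 0.1, 0.5]
grip_width: 0.0003
grasp_force: 0.0
```

Run:
```python
from h import *
o=monitor.get_obs();print(o["eef_pos"],o["ft_force"],o["clock"])
t=vision.camera("top");c=vision.camera("scene")
a=cv2.resize(t["color"][105:225,135:295,::-1],(400,300),interpolation=cv2.INTER_CUBIC)
b=cv2.resize(c["color"][155:275,176:336,::-1],(400,300),interpolation=cv2.INTER_CUBIC)
cv2.imwrite("pics/c8.png",np.hstack([a,b]))
np.save("top1.npy",t,allow_pickle=True)
```

```text
[ 0.34958844 -0.14831877  0.17264568] [-0.45762912  0.05900304  0.45525553] 18.525
```

View pics/c8.png

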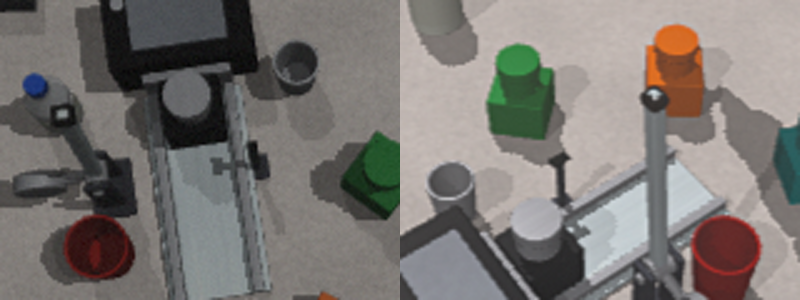

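The top half shows the carrier against the stop (canister at (186,96)) and the bar raised (end at (62,113)). The cups and bottle have not moved. One numeric check, then I hand in if it holds.

Run:
```python
from h import *
t=np.load("top1.npy",allow_pickle=True).item()
p=on_z(t,135+186/2.5,105+96/2.5,.112)
d=p[:2]-[.607,.0925]; y=np.radians(7.4)
x=d@[np.cos(y),np.sin(y)]; print(p,"dock",x,d@[-np.sin(y),np.cos(y)])
if x>.06: print(job.job_done())
```

```text
[0.6730311  0.10022242 0.112     ] dock 0.06647575212082685 -0.0008464090035503477
the job is handed in; nothing more can be done
None
```

The bar was pushed up and stays raised by itself, the carrier was pushed home against the back stop, and the arm is drawn back clear; the job was handed in at 18.5 s, with no verdict shown (the last view put the carrier at dock x ≈ 66 mm, y ≈ -1 mm).

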